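# Set the kiln's firing programme and move its sprung selector on

## Robot

A 6-joint arm with a two-finger parallel gripper is mounted at the origin on the work surface. World frame = base frame: x ahead of the robot, y to its left, z up, the work surface at z = 0. Lengths are in m, angles in degrees, forces in N, time in s.
With the tool pointing down it reaches from about 0.4 to 0.825 m from the base axis. Payload 7 kg.
Tool frame: the origin (TCP) lies on the centre line of the jaws, within the pads' length; the fingertips stand r.tip_reach ahead of it and the grasp point (between the pads) is the TCP (r.tip_reach is the distance from the TCP to the fingertips, in m); z points along the fingers, y is the line along which they close (so a half turn about z gives the same grasp; the last joint's range is limited). The gripper opens to 88 mm and grips with 3 to 60 N. Pads are 19 mm wide; open, the fingers measure 130 mm over their backs; the gripper's body (78 mm by 193 mm) begins 47 mm behind the grasp point.
Start: joints at [86.236, 20.546, 0.682, 0, -70.136, -16.507], TCP at [0.234, 0.633, 0.246] pointing down, gripper open.
Joint ranges: [-176.03, 176.03], [-82.01, 121.73], [-58.28, 71.71], [-173.87, 95.51], [-174.79, -0.11], [-173.66, 173.66]. Speed limits (degrees/s): [136.94, 136.94, 172.46, 180, 180, 180].

## Interface

Orientations are given as [roll, pitch, yaw] about the fixed x, y, z axes, in that order (R = Rz(yaw) Ry(pitch) Rx(roll)).
In Python, from plant import sensors, cams, r gives the robot as it stands.
- The arm moves only by the tool drive_tool, never from a script. Its argument "rows" is a list of rows, each an object of numbers: "fingers": the gripper's target within -1 to 1 (fully open at 1, half-way at 0, shut at -1); "x", "y", "z": the shift along the tool's x, y, z in m; "spin": the turn about the tool's z in rad. A call has 1 to 10 rows; each row is the pose to reach, as a shift and turn from the pose commanded when the call began, along the tool's axes at that moment; what a row does not reach only later rows make up. A row lasts 1/8 s, in which the tool goes at most 62.5 mm and 10.7 degrees, less where a joint would pass 70% of its speed; a pose out of reach is approached as far as the arm can. A call with a gripper value outside its range is refused whole. The fingers move at their own pace and stop on an object; "newtons" is the grip in N (left out, the last holds). Time passes only in rows, so rows that repeat a pose let the fingers close. It gives the time, the measured TCP pose, the force, the opening and the grip force at its end, in the units of the state.
- sensors.get_state(): the state, without advancing time (a new reading comes with each control period).
- cams.capture(name): name is "side" or "top" or "wrist"; returns a dict with "pixels" (420x560x3 uint8, red, green, blue), "intrinsics" (3x3 intrinsics, pixels), "k1" (the pictures are not rectified: a ray, as slopes to the right and down, at radius r is drawn at 1 + k1 r^2 times it, then the intrinsics apply), "eye" and "orientation" of the camera in the world; the wrist camera has in their place "T_tool_cam" (4x4, takes a point from camera to tool coordinates, whose origin is the TCP and whose axes are the flange's). Camera axes: x right, y up, looking along -z (the intrinsics and any distortion apply to the point x, -y, -z); pixel columns grow to the right and rows downward; lengths in m; the calibration is good to about 2 mm. A picture is of the moment at which its call begins: read the wrist's pose just before it. There is no depth.
- r.close_job(): hands the job in; it is judged then, once.
The state is a dict: "time_s": time; "joints": joint angles; "qd": joint speeds; "joint_torque": joint torques, N m; "tcp_pos": TCP position; "eef_rot": TCP orientation; "contact_force": force on the tool from outside, world axes, zero at the start; "moment": the same for the moment, N m; "gripper_width": finger opening in m; "gripper_force": force on a finger pad.
Only numpy, scipy, OpenCV 4.12 (cv2) and the standard library are available. Lean on these libraries where they do the work, as an engineer would, in place of code of your own. Each camera call takes 0.05 s, during which the arm holds its last target. There are 200 camera calls.

## Task

Set the kiln controller's three thumbwheels to firing programme 4, 2, 5 (left, middle and right as seen from the robot; the number is the count of dots facing straight out of the sloping panel). When the three numbers stand, pull the sprung selector knob beside them straight out, turn it clockwise from the one-dot mark to the two-dot mark and let it snap fully home in the notch there, with the numbers left as set. Leave the pots and tools around the controller where they are.

Things in the scene. Friction and masses are not known exactly. Their poses are not given: they have to be found in the camera images.
- panel: Aluminium face of the grey kiln controller, 150 mm up the slope, 320 mm wide, tilted 28 degrees to face up and towards the robot. Origin: middle of the face; x up the slope away from the robot, y level to the left, z straight out. Fixed; front edge 50 mm, flat top behind the face 120 mm over the table. Left to right: three thumbwheels, selector knob.
- left_axle (a point): Centre of the left thumbwheel, on its axle (along panel y), 6 mm under the face, at (0, 95, -6) mm in the panel frame. All three wheels: white drum, radius 18 mm, 26 mm wide, and six black lugs 6 mm thick, as wide, out to 35 mm from the axle. Black dots on the drum between the lugs count 1 to 6; the number set faces straight out of the panel, between two index marks on it.
- middle_axle (a point): Centre of the middle thumbwheel, at (0, 37, -6) mm in the panel frame; wheel as the left one, neighbours 58 mm apart. On any wheel at a set number, a lug leans 30 degrees to either side of straight out: its tip is 17 mm along panel x and 30 mm out from the axle.
- right_axle (a point): Centre of the right thumbwheel, at (0, -21, -6) mm in the panel frame; wheel as the left one. On any wheel, a shut fingertip passed straight along panel x, its end 20 to 25 mm out from the axle, catches the near lug and carries it over; taken from 30 degrees before to 30 degrees past straight out, it changes the number by one.
- left_wheel (a joint): Angle of the left thumbwheel, rad; number shown = 1 + angle / 1.047. It grows as the exposed top rolls up the slope, away from the robot (panel +x). Stops just beyond 1 and 6. A detent at each number: pushed over half-way to the next it snaps there by itself, less and it springs back; up to about 8 N at a lug.
- middle_wheel (a joint): Angle of the middle thumbwheel, rad; number shown = 1 + angle / 1.047. It grows as the exposed top rolls up the slope, away from the robot (panel +x). Stops just beyond 1 and 6. A detent at each number: pushed over half-way to the next it snaps there by itself, less and it springs back; up to about 8 N at a lug.
- right_wheel (a joint): Angle of the right thumbwheel, rad; number shown = 1 + angle / 1.047. It grows as the exposed top rolls up the slope, away from the robot (panel +x). Stops just beyond 1 and 6. A detent at each number: pushed over half-way to the next it snaps there by itself, less and it springs back; up to about 8 N at a lug.
- selector_grip (a point): On the axis of the black selector knob, 31 mm over the face when home; axis square to the face at (0, -103) mm in the panel frame. Grip: a bar 50 mm long, 22 mm thick, 12 to 44 mm over the face, on a skirt 52 mm across, 2 to 12 mm over it. Site z points out, x along the bar to its white pointer: at the start 30 degrees left of straight up the slope, at the two-dot mark 30 degrees right.
- selector (a joint): Angle of the selector knob in rad, growing clockwise as seen looking at the panel: notches at 0 (one dot), 1.047 (two dots) and 2.094 (three dots). While the knob is home it is locked (0.05 rad of play).
- selector_pull (a joint): How far the selector knob is pulled out along panel z, in m: 0 home, stop at 0.017. It turns freely once pulled 12 mm or more. A spring draws it in: 5 N at home, 9 N at the stop. Let go, it slides into the nearest notch.
- pinch_pot_mid (a point): Bystander: small clay pinch pot, 60 mm across, 34 mm tall, standing on the controller's flat top behind the panel; the point is at its middle, about half-way up.
- glaze_bowl_mid (a point): Bystander: terracotta bowl, 90 mm across, 35 mm tall; the point is at its middle, about half-way up.
- glaze_jar_mid (a point): Bystander: blue jar with a white lid, 68 mm across, 85 mm tall; the point is at its middle, about half-way up.
- brush_cup_mid (a point): Bystander: white cup of brushes, 84 mm across, 110 mm tall, 210 mm with the brushes; the point is at its middle, about half-way up.
- clay_slat_mid (a point): Bystander: flat wooden slat, 260 x 35 x 10 mm; the point is at its middle, about half-way up.
- wooden_rib_mid (a point): Bystander: flat wooden potter's rib, about 70 x 90 x 6 mm; the point is at its middle, about half-way up.
- trim_tool_mid (a point): Bystander: spatula-like trimming tool, 190 mm long, lying flat; the point is at its middle, about half-way up.

How it is judged:
By the outcome, as a careful person would: the job done as asked, in the order asked, and still so for the second after the job is handed in, with the robot touching nothing.
It also fails if it takes over 58 s, if anything falls off the work surface, if the arm or the gripper's body presses on something with over 40 N, if the wrist force passes 120 N, or if a joint passes its speed limit or range.

## Working session

There is one attempt and no reset: what is moved stays moved. The work goes in short steps, Python scripts to look and compute and a tool call to move; the robot and the scene stay as the last step left them, time stands still between calls to the robot, and variables do not carry over. Pictures are saved under pics/ and viewed, at most 10 in all, crops included, and the job is handed in when it is done.

Besides the shell and the picture viewer there is one more tool, called after ">>>" as name([rows], argument=value, ...), one row to a line, values as JSON. drive_tool: Moves the arm, as the interface text tells. Its arguments: {"type":"object","properties":{"rows":{"type":"array"},"newtons":{"type":"number"}},"required":["rows"]}

```bash
mkdir -p pics; ls
python3 - <<'E'
from plant import sensors,cams,r
import cv2,numpy as np
s=sensors.get_state(); print(s, r.tip_reach)
ims=[]
for n in("side","top"):
    c=cams.capture(n); np.savez(f"pics/{n}0.npz",**c); cv2.imwrite(f"pics/{n}0.png",c["pixels"][:,:,::-1]); print(n,c["intrinsics"],c["k1"],c["eye"],c["orientation"])
c=cams.capture("wrist");print(c["T_tool_cam"])
E
```

```text
pics
{'time_s': 0.0, 'joints': array([ 8.62353016e+01,  2.05911862e+01,  6.35219473e-01, -1.98282748e-02,
       -7.01380204e+01, -1.65070990e+01]), 'qd': array([-0.00206757,  0.01741431, -0.050933  ,  0.01501043, -0.05710447,
       -0.01678612]), 'joint_torque': array([-2.83019544e-04, -5.82716095e+01,  2.93039292e+01,  6.99648678e+00,
        6.81288730e-03, -1.68359693e-04]), 'tcp_pos': array([0.23373341, 0.6327516 , 0.24463739]), 'eef_rot': array([ 1.79904590e+02, -8.83573266e-03, -2.02785421e+01]), 'contact_force': array([-0.08426429, -1.0958764 ,  0.39936769]), 'moment': array([-0.03603544,  0.03901474, -0.00153409]), 'gripper_force': 0.0, 'gripper_width': 0.08780713622573187} 0.019
side [[390.77440497   0.         275.8547089 ]
 [  0.         390.77440497 209.71868631]
 [  0.           0.           1.        ]] 0.027564348773492276 [0.33382662 0.55318369 0.79979453] [  40.20780863    1.05220356 -156.403462  ]
top [[460.42705247   0.         273.31863463]
 [  0.         460.42705247 211.18465461]
 [  0.           0.           1.        ]] -0.14501647748776977 [0.33284098 0.0479061  1.16767408] [ 1.25200584e+01 -3.41432476e-02 -8.67881918e+01]
[[-9.30446184e-04  9.62206928e-01  2.72317760e-01  7.23741489e-02]
 [ 9.99999438e-01  1.03373165e-03 -2.35820456e-04 -7.57450436e-04]
 [-5.08411565e-04  2.72317387e-01 -9.62207349e-01 -1.38360977e-01]
 [ 0.00000000e+00  0.00000000e+00  0.00000000e+00  1.00000000e+00]]
```

View pics/side0.png

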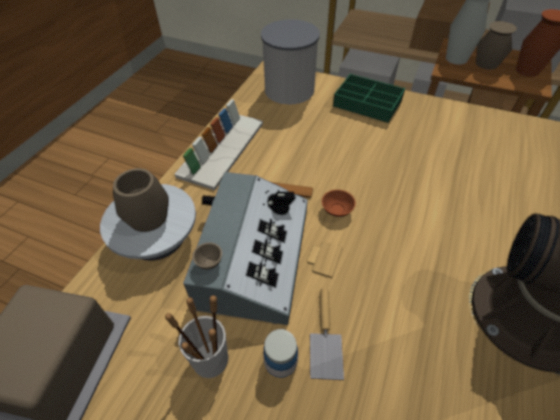

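View pics/top0.png

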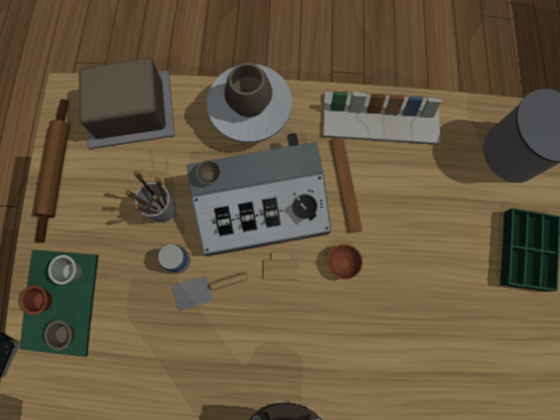

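The side view shows the controller's sloping panel at about (272,245), with the wheels at (262,272), (266,250) and (272,230) and the knob at (282,202). In the top view the wheels are at (223,221), (247,216) and (271,211), with the knob at (304,207). Next I'll take corner measurements and an enlarged crop.

```bash
cat > h.py <<'E'
import numpy as np,cv2
from scipy.spatial.transform import Rotation as R
from scipy.optimize import least_squares
def rot(e): return R.from_euler('xyz',e,degrees=True).as_matrix()
def project(P,K,k1,eye,M):
    p=(np.atleast_2d(P)-eye)@M; x=p[:,0]/-p[:,2]; y=-p[:,1]/-p[:,2]
    f=1+k1*(x*x+y*y); return np.c_[K[0,0]*x*f+K[0,2],K[1,1]*y*f+K[1,2]]
def proj(P,c): return project(P,c["intrinsics"],float(c["k1"]),c["eye"],rot(c["orientation"]))
def wristcam(c,s):
    T=c["T_tool_cam"]; Rt=rot(s["eef_rot"]); return (c["intrinsics"],float(c["k1"]),s["tcp_pos"]+Rt@T[:3,3],Rt@T[:3,:3])
def panelR(yaw): return rot([0,-28,yaw])   # x up slope, y left, z out
E
python3 - <<'E'
from h import *
out=[]
for n,(u0,u1,v0,v1) in(("side",(180,320,165,325)),("top",(180,340,140,260))):
    c=dict(np.load(f"pics/{n}0.npz")); im=c["pixels"]
    hsv=cv2.cvtColor(im,cv2.COLOR_RGB2HSV); print(n)
    for (u,v) in ([(285,262),(260,290),(225,245)] if n=="side" else [(235,235),(290,190),(250,170)]): print(u,v,hsv[v,u],im[v,u])
    cr=im[v0:v1,u0:u1]; out.append(cv2.resize(cr,None,fx=560/cr.shape[0] if n=="side" else 2,fy=560/cr.shape[0] if n=="side" else 2,interpolation=cv2.INTER_CUBIC))
a,b=out; H=max(a.shape[0],b.shape[0]); W=np.zeros((H,a.shape[1]+b.shape[1],3),np.uint8); W[:a.shape[0],:a.shape[1]]=a; W[:b.shape[0],a.shape[1]:]=b
W=W[:, :800];print(W.shape);cv2.imwrite("pics/crop0.png",W[:,:,::-1])
E
```

```text
side
285 262 [101  12 175] [167 172 175]
260 290 [103  13 173] [164 169 173]
225 245 [ 90  22 116] [106 116 116]
top
235 235 [100  11 135] [129 133 135]
290 190 [100  12 132] [126 130 132]
250 170 [90 21 86] [79 86 86]
(560, 800, 3)
```

View pics/crop0.png

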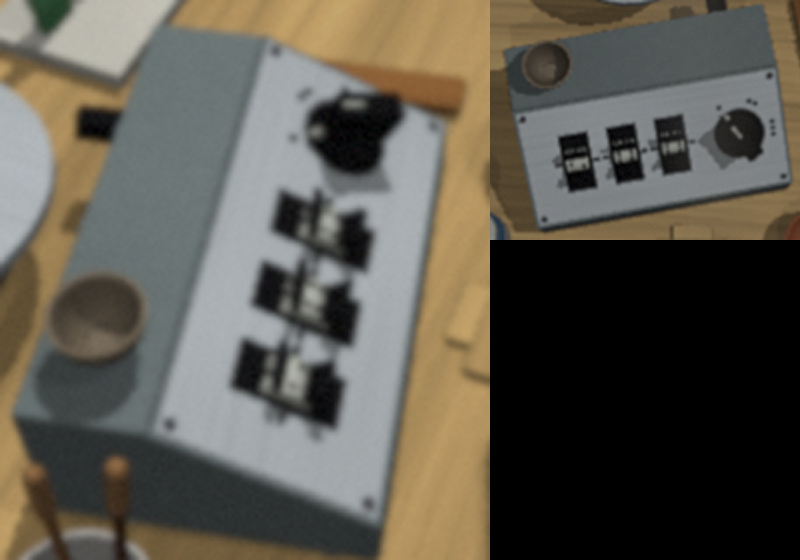

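The panel outline is clear, with screws at its four corners and the pot on the flat top. The dots are too small to read here, so I'll use the wrist camera for those. First I'll get the panel pose from the corners of the bright face mask.

```bash
cat > pose.py <<'E'
from h import *
cs={n:dict(np.load(f"pics/{n}0.npz")) for n in("side","top")}
obs={}
for n,thr,(u0,u1,v0,v1),seed in(("side",145,(205,320,165,320),(285,262)),("top",105,(180,340,140,262),(235,235))):
    im=cs[n]["pixels"]; hsv=cv2.cvtColor(im,cv2.COLOR_RGB2HSV)
    m=((hsv[...,1]<19)&(hsv[...,2]>thr)).astype(np.uint8); mm=np.zeros_like(m); mm[v0:v1,u0:u1]=m[v0:v1,u0:u1]
    mm=cv2.morphologyEx(mm,cv2.MORPH_OPEN,np.ones((3,3)))
    _,l=cv2.connectedComponents(mm); h=cv2.convexHull(cv2.findContours((l==l[seed[1],seed[0]]).astype(np.uint8),0,2)[0][0])
    q=cv2.approxPolyN(h,4,ensure_convex=True).reshape(-1,2); obs[n]=q.astype(float); print(n,cv2.contourArea(h),q.tolist())
C=np.array([[.075,.16,0],[.075,-.16,0],[-.075,-.16,0],[-.075,.16,0]])
def pts(p): return C@panelR(p[2]).T+[p[0],p[1],.05+.075*np.sin(np.radians(28))]
def match(P,q): 
    d=np.linalg.norm(P[:,None]-q[None],axis=2); return q[d.argmin(1)]
def res(p,ns=("side","top")): return np.concatenate([(proj(pts(p),cs[n])-match(proj(pts(p),cs[n]),obs[n])).ravel() for n in ns])
if __name__=="__main__":
  p=[.45,.0,10]
  for ns in (("top",),("side",),("side","top")):
    s=least_squares(res,[.5,.08,9],x_scale=[.1,.1,10],args=(ns,),diff_step=1e-4); print(ns,s.x,np.round(s.fun,1))
E
python3 pose.py
```

```text
side 6843.0 [[306, 200], [287, 313], [224, 287], [256, 176]]
top 7312.5 [[329, 230], [204, 253], [192, 196], [322, 174]]
('top',) [ 0.5651799  0.087307  13.4307859] [-1.8 -0.7  1.2 -1.8  1.9  1.3 -1.3  1.1]
('side',) [ 0.56643501  0.08411162 13.84407777] [-2.1  0.8 -0.8 -2.3  1.3 -1.2  1.8  1. ]
('side', 'top') [ 0.5656838   0.08577486 13.65327264] [-2.4  1.5 -0.6 -1.9  1.5 -0.6  1.6  1.9 -1.2 -0.6  1.7 -2.2  2.6  0.8
 -0.5  1.1]
```

>>> drive_tool([
  {"fingers": -1, "x": 0.04, "y": 0.035, "z": -0.04, "spin": 0.18},
  {"fingers": -1, "x": 0.08, "y": 0.07, "z": -0.085, "spin": 0.36},
  {"fingers": -1, "x": 0.13, "y": 0.11, "z": -0.085, "spin": 0.54},
  {"fingers": -1, "x": 0.18, "y": 0.15, "z": -0.085, "spin": 0.72},
  {"fingers": -1, "x": 0.22, "y": 0.19, "z": -0.085, "spin": 0.9},
  {"fingers": -1, "x": 0.27, "y": 0.23, "z": -0.085, "spin": 1.08},
  {"fingers": -1, "x": 0.32, "y": 0.28, "z": -0.085, "spin": 1.26},
  {"fingers": -1, "x": 0.37, "y": 0.33, "z": -0.085, "spin": 1.44},
  {"fingers": -1, "x": 0.42, "y": 0.37, "z": -0.085, "spin": 1.62},
  {"fingers": -1, "x": 0.47, "y": 0.42, "z": -0.085, "spin": 1.8},
], newtons=20)

```text
time_s: 1.4
tcp_pos: [0.5152, 0.1045, 0.3307]
eef_rot: [-180.0, 0.0, -123.7]
contact_force: [0.3, -0.4, 0.4]
gripper_width: 0.0006
gripper_force: 0.0
```

>>> drive_tool([
  {"fingers": -1, "spin": 0.18},
  {"fingers": -1, "spin": 0.36},
  {"fingers": -1, "spin": 0.54},
  {"fingers": -1, "spin": 0.74},
  {"fingers": -1, "spin": 0.74},
  {"fingers": -1, "spin": 0.74},
])

```text
invalid input
```

Run:
```python
from h import *
from plant import sensors,cams
s=sensors.get_state(); c=cams.capture("wrist"); print(s["tcp_pos"],s["eef_rot"],s["joints"],c["intrinsics"],c["k1"])
np.savez("pics/w0.npz",tcp_pos=s["tcp_pos"],eef_rot=s["eef_rot"],**c)
cv2.imwrite("pics/w0.png",c["pixels"][:,:,::-1])
```

```text
[0.51519103 0.10446803 0.33065518] [-1.79993577e+02  2.32802074e-02 -1.23726159e+02] [ 3.28594659e+01  3.69787209e+00 -9.95658176e+00 -3.45519329e-03
 -7.63216307e+01 -6.65848100e+01] [[361.96302682   0.         278.45302464]
 [  0.         361.96302682 203.04318181]
 [  0.           0.           1.        ]] 0.0017058775265098634
```

View pics/w0.png

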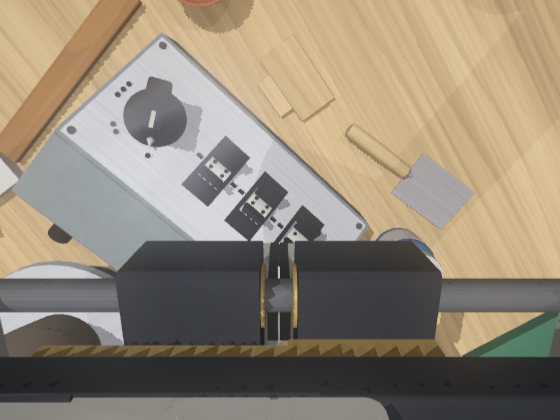

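The wrist view shows the closed fingers at rows 240–310, hiding the left wheel. The knob is at (155,113), and the right, middle and left wheels are at (217,170), (258,205) and (300,235). I'll finish the spin and move uphill so the whole panel is in view.

>>> drive_tool([
  {"fingers": -1, "x": -0.03, "y": -0.03, "z": 0, "spin": 0.18},
  {"fingers": -1, "x": -0.067, "y": -0.061, "z": 0, "spin": 0.36},
  {"fingers": -1, "x": -0.067, "y": -0.061, "z": 0, "spin": 0.54},
  {"fingers": -1, "x": -0.067, "y": -0.061, "z": 0, "spin": 0.74},
  {"fingers": -1, "x": -0.067, "y": -0.061, "z": 0, "spin": 0.74},
  {"fingers": -1, "x": -0.067, "y": -0.061, "z": 0, "spin": 0.74},
])

```text
time_s: 2.2
tcp_pos: [0.6023, 0.1287, 0.3306]
eef_rot: [180.0, -0.0, -165.6]
contact_force: [0.7, 0.0, -0.5]
gripper_width: 0.0005
gripper_force: 0.0
```

Run:
```python
from h import *
from plant import sensors,cams
s=sensors.get_state(); c=cams.capture("wrist"); print(s["tcp_pos"],s["eef_rot"],s["joints"])
np.savez("pics/w1.npz",tcp_pos=s["tcp_pos"],eef_rot=s["eef_rot"],**c)
im=c["pixels"][30:260,80:540]; 
cv2.imwrite("pics/w1.png",cv2.resize(im,(800,400),interpolation=cv2.INTER_CUBIC)[:,:,::-1])
```

```text
[0.60229478 0.12874054 0.33055621] [ 1.79997400e+02 -2.81237856e-03 -1.65576535e+02] [ 3.02078749e+01  1.26534431e+01  6.79614403e-01 -3.33980400e-03
 -7.80281703e+01 -1.05783717e+02]
```

View pics/w1.png

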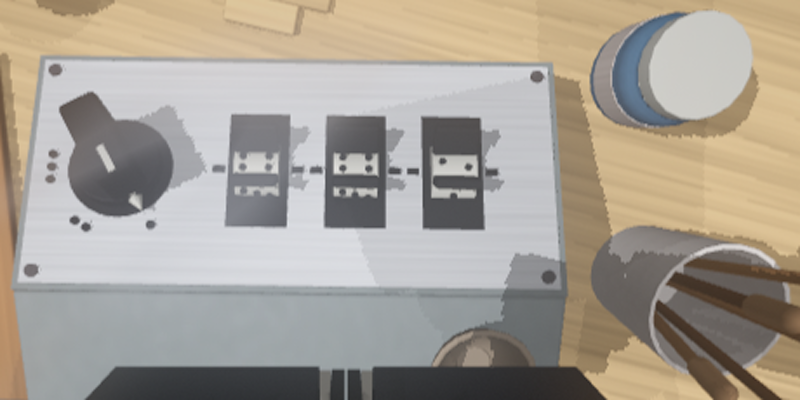

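The wrist view is upside down (uphill is down), so the left wheel is on the right at (453,170). It seems to read 2 (left), 4 (middle) and 4 (right). I'll zoom in to confirm and fit the panel pose from this view.

```bash
cat > fitw.py <<'E'
from pose import *
d=dict(np.load("pics/w1.npz")); im=d["pixels"]; cam=wristcam(d,d)
hsv=cv2.cvtColor(im,cv2.COLOR_RGB2HSV)
g=cv2.GaussianBlur(im,(3,3),0)
m=((hsv[...,1]<28)&(hsv[...,2]>110)).astype(np.uint8); m[:55]=0;m[202:]=0;m[:,:85]=0;m[:,408:]=0
m=cv2.morphologyEx(m,cv2.MORPH_OPEN,np.ones((3,3)))
_,l=cv2.connectedComponents(m); L=(l==l[180,200]).astype(np.uint8)
q=cv2.approxPolyN(cv2.convexHull(max(cv2.findContours(L,0,2)[0],key=cv2.contourArea)),4,ensure_convex=True).reshape(-1,2).astype(float); print(q.tolist())
def resw(p): P=project(pts(p),*cam); return (P-match(P,q)).ravel()
s=least_squares(resw,[.5657,.0858,13.6],x_scale=[.1,.1,10],diff_step=1e-4); print(s.x,np.round(s.fun,1))
Z=.05+.075*np.sin(np.radians(28))
W=np.array([[0,.095,0],[0,.037,0],[0,-.021,0],[0,-.103,0]])@panelR(s.x[2]).T+[s.x[0],s.x[1],Z]
print("slots proj",np.round(project(W,*cam),1).tolist())
E
python3 fitw.py
python3 - <<'E'
import cv2,numpy as np
im=np.load("pics/w1.npz")["pixels"][90:170,205:370]
cv2.imwrite("pics/z1.png",cv2.resize(im,(795,385),interpolation=cv2.INTER_CUBIC)[:,:,::-1])
E
```

```text
side 6843.0 [[306, 200], [287, 313], [224, 287], [256, 176]]
top 7312.5 [[329, 230], [204, 253], [192, 196], [322, 174]]
[[397.0, 66.0], [406.0, 201.0], [85.0, 201.0], [103.0, 62.0]]
[ 0.56648728  0.08782178 13.93556423] [ 0.4  0.1  0.5 -2.3 -0.9  1.9 -0.   0.3]
slots proj [[339.1, 130.4], [283.5, 130.0], [227.8, 129.5], [149.0, 128.9]]
```

View pics/z1.png

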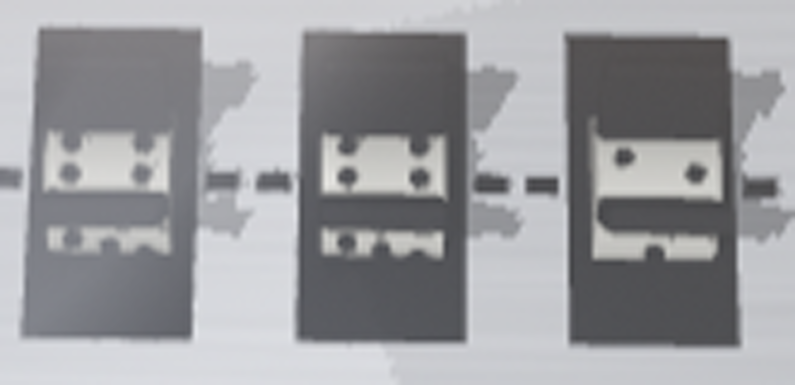

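Confirmed: 2 (left), 4 (middle) and 4 (right), so they need +2, −2 and +1. Next I'll work out the waypoints as tool-frame shifts.

```bash
cat > way.py <<'E'
from h import *
from plant import sensors
p=(.5663,.0870,13.8); Z=.05+.075*np.sin(np.radians(28)); M=panelR(p[2]); O=np.array([p[0],p[1],Z])
def tcp_tip(x,y,z): return O+M@(np.array([x,y,z])/1e3)+[0,0,.019]   # fingertip centre at panel point (mm)
def tcp(x,y,z): return O+M@(np.array([x,y,z])/1e3)
s=sensors.get_state(); Rt=rot(s["eef_rot"])
def shift(P): return np.round(Rt.T@(P-s["tcp_pos"]),4)
if __name__=="__main__":
    print(s["tcp_pos"],s["eef_rot"],s["time_s"])
    print("dir +10mm panel x:",Rt.T@M@[10,0,0],"+y",Rt.T@M@[0,10,0],"+z",Rt.T@M@[0,0,10])
    for n,y in(("L",95),("M",37),("R",-21)):
        for x in(-42,-3,38,3): print(n,x,shift(tcp_tip(x,y,18.5)))
E
python3 way.py
```

```text
[0.60230347 0.12873684 0.33066663] [ 1.79996914e+02  7.23753828e-03 -1.65600486e+02] 2.25
dir +10mm panel x: [-8.82958555 -0.09213258 -4.69360529] +y [-1.04632957e-01  9.99945257e+00  5.51872239e-04] +z [ 4.69334326  0.04959786 -8.8300662 ]
L -42 [0.0901 0.064  0.2298]
L -3 [0.0556 0.0636 0.2115]
L 38 [0.0194 0.0633 0.1923]
L 3 [0.0503 0.0636 0.2087]
M -42 [0.0907 0.006  0.2298]
M -3 [0.0562 0.0056 0.2115]
M 38 [0.02   0.0053 0.1923]
M 3 [0.0509 0.0056 0.2087]
R -42 [ 0.0913 -0.052   0.2298]
R -3 [ 0.0568 -0.0524  0.2115]
R 38 [ 0.0206 -0.0527  0.1923]
R 3 [ 0.0515 -0.0524  0.2087]
```

>>> drive_tool([
  {"fingers": -1, "x": 0.045, "y": 0.032, "z": 0.03, "spin": 0},
  {"fingers": -1, "x": 0.09, "y": 0.064, "z": 0.06, "spin": 0},
  {"fingers": -1, "x": 0.09, "y": 0.064, "z": 0.12, "spin": 0},
  {"fingers": -1, "x": 0.09, "y": 0.064, "z": 0.17, "spin": 0},
  {"fingers": -1, "x": 0.09, "y": 0.064, "z": 0.21, "spin": 0},
  {"fingers": -1, "x": 0.09, "y": 0.064, "z": 0.23, "spin": 0},
  {"fingers": -1, "x": 0.09, "y": 0.064, "z": 0.23, "spin": 0},
])

```text
time_s: 3.12
tcp_pos: [0.4986, 0.1681, 0.0994]
eef_rot: [-179.9, -0.2, -165.7]
contact_force: [0.6, -0.2, 0.0]
gripper_width: 0.0003
gripper_force: 0.0
```

Run:
```python
from way import *
print(s["tcp_pos"],s["contact_force"]); print(shift(tcp_tip(-42,95,18.5)),shift(tcp_tip(-3,95,18.5)))
```

```text
[0.49863999 0.16812996 0.09940536] [ 0.56570594 -0.15560676  0.00876259]
[-0.0006  0.0001 -0.0014] [-0.035  -0.0003 -0.0198]
```

>>> drive_tool([
  {"fingers": -1, "x": -0.006, "y": 0, "z": -0.0035, "spin": 0},
  {"fingers": -1, "x": -0.012, "y": 0, "z": -0.0068, "spin": 0},
  {"fingers": -1, "x": -0.018, "y": 0, "z": -0.01, "spin": 0},
  {"fingers": -1, "x": -0.024, "y": 0, "z": -0.0132, "spin": 0},
  {"fingers": -1, "x": -0.03, "y": 0, "z": -0.0164, "spin": 0},
  {"fingers": -1, "x": -0.035, "y": 0, "z": -0.019, "spin": 0},
  {"fingers": -1, "x": -0.035, "y": 0, "z": -0.019, "spin": 0},
])

```text
time_s: 4.0
tcp_pos: [0.5334, 0.1772, 0.1196]
eef_rot: [-180.0, -0.0, -165.8]
contact_force: [-3.4, -0.6, 2.3]
gripper_width: 0.0005
gripper_force: 1.2
```

Run:
```python
from way import *
from plant import cams
print(M.T@(s["tcp_pos"]-[0,0,.019]-O)*1e3,s["contact_force"])
```

```text
[-1.96250124 95.44527131 18.44240223] [-3.38445913 -0.57881059  2.337823  ]
```

>>> drive_tool([
  {"fingers": -1, "x": 0, "y": 0, "z": -0.02, "spin": 0},
  {"fingers": -1, "x": 0, "y": 0, "z": -0.04, "spin": 0},
  {"fingers": -1, "x": 0.02, "y": 0, "z": -0.04, "spin": 0},
  {"fingers": -1, "x": 0.035, "y": 0, "z": -0.03, "spin": 0},
  {"fingers": -1, "x": 0.035, "y": 0, "z": 0.0, "spin": 0},
  {"fingers": -1, "x": 0.035, "y": 0, "z": 0.019, "spin": 0},
  {"fingers": -1, "x": 0.035, "y": 0, "z": 0.019, "spin": 0},
])

```text
time_s: 4.88
tcp_pos: [0.4989, 0.1682, 0.0994]
eef_rot: [-179.9, -0.1, -165.8]
contact_force: [-0.1, -0.1, 0.3]
gripper_width: 0.0007
gripper_force: 0.0
```

>>> drive_tool([
  {"fingers": -1, "x": -0.006, "y": 0, "z": -0.0035, "spin": 0},
  {"fingers": -1, "x": -0.012, "y": 0, "z": -0.0068, "spin": 0},
  {"fingers": -1, "x": -0.018, "y": 0, "z": -0.01, "spin": 0},
  {"fingers": -1, "x": -0.024, "y": 0, "z": -0.0132, "spin": 0},
  {"fingers": -1, "x": -0.03, "y": 0, "z": -0.0164, "spin": 0},
  {"fingers": -1, "x": -0.035, "y": 0, "z": -0.019, "spin": 0},
  {"fingers": -1, "x": -0.035, "y": 0, "z": -0.019, "spin": 0},
  {"fingers": -1, "x": -0.035, "y": 0, "z": -0.04, "spin": 0},
  {"fingers": -1, "x": -0.035, "y": 0, "z": -0.08, "spin": 0},
])

```text
time_s: 6.0
tcp_pos: [0.5327, 0.1768, 0.1797]
eef_rot: [-179.9, -0.2, -165.8]
contact_force: [1.3, 1.1, -0.1]
gripper_width: 0.0003
gripper_force: 0.0
```

```bash
python3 way.py
```

```text
[0.53274338 0.17676494 0.17968543] [-1.79928976e+02 -1.75046000e-01 -1.65810964e+02] 6.0
dir +10mm panel x: [-8.81488825 -0.06580419 -4.7215903 ] +y [-0.06789871  9.99976154 -0.01260311] +z [ 4.72156064  0.02094949 -8.81512485]
L -42 [0.0344 0.0002 0.079 ]
L -3 [-0.     -0.0001  0.0605]
L 38 [-0.0362 -0.0004  0.0412]
L 3 [-0.0053 -0.0001  0.0577]
M -42 [ 0.0347 -0.0578  0.079 ]
M -3 [ 0.0004 -0.0581  0.0606]
M 38 [-0.0358 -0.0584  0.0413]
M 3 [-0.0049 -0.0581  0.0578]
R -42 [ 0.0351 -0.1158  0.0791]
R -3 [ 0.0008 -0.1161  0.0607]
R 38 [-0.0354 -0.1164  0.0413]
R 3 [-0.0045 -0.1161  0.0579]
```

>>> drive_tool([
  {"fingers": -1, "x": 0.02, "y": -0.05, "z": -0.01, "spin": 0},
  {"fingers": -1, "x": 0.035, "y": -0.1, "z": -0.01, "spin": 0},
  {"fingers": -1, "x": 0.035, "y": -0.116, "z": 0.03, "spin": 0},
  {"fingers": -1, "x": 0.035, "y": -0.116, "z": 0.06, "spin": 0},
  {"fingers": -1, "x": 0.035, "y": -0.116, "z": 0.0785, "spin": 0},
  {"fingers": -1, "x": 0.035, "y": -0.116, "z": 0.0785, "spin": 0},
])

```text
time_s: 6.75
tcp_pos: [0.5273, 0.0557, 0.1008]
eef_rot: [-180.0, -0.1, -165.8]
contact_force: [1.0, 0.3, 0.2]
gripper_width: 0.0004
gripper_force: 0.0
```

>>> drive_tool([
  {"fingers": -1, "x": -0.006, "y": 0, "z": -0.0035, "spin": 0},
  {"fingers": -1, "x": -0.012, "y": 0, "z": -0.0068, "spin": 0},
  {"fingers": -1, "x": -0.018, "y": 0, "z": -0.01, "spin": 0},
  {"fingers": -1, "x": -0.024, "y": 0, "z": -0.0132, "spin": 0},
  {"fingers": -1, "x": -0.03, "y": 0, "z": -0.0164, "spin": 0},
  {"fingers": -1, "x": -0.035, "y": 0, "z": -0.019, "spin": 0},
  {"fingers": -1, "x": -0.035, "y": 0, "z": -0.019, "spin": 0},
  {"fingers": -1, "x": -0.035, "y": 0, "z": -0.04, "spin": 0},
  {"fingers": -1, "x": -0.035, "y": 0, "z": -0.08, "spin": 0},
])

```text
time_s: 7.88
tcp_pos: [0.5614, 0.0646, 0.1813]
eef_rot: [-180.0, -0.2, -165.8]
contact_force: [1.2, 0.6, 0.2]
gripper_width: 0.0003
gripper_force: 0.0
```

```bash
python3 way.py
```

```text
[0.56135298 0.0646082  0.18134128] [-1.79972365e+02 -1.51454801e-01 -1.65804521e+02] 7.875
dir +10mm panel x: [-8.81682482 -0.06321973 -4.7180084 ] +y [-6.90232784e-02  9.99976053e+00 -5.00550975e-03] +z [ 4.71792707  0.02815197 -8.81705005]
L -42 [0.0346 0.1158 0.0806]
L -3 [0.0002 0.1156 0.0621]
L 38 [-0.0359  0.1153  0.0428]
L 3 [-0.0051  0.1156  0.0593]
M -42 [0.035  0.0578 0.0806]
M -3 [0.0006 0.0576 0.0622]
M 38 [-0.0355  0.0573  0.0428]
M 3 [-0.0047  0.0576  0.0593]
R -42 [ 0.0354 -0.0001  0.0806]
R -3 [ 0.001  -0.0004  0.0622]
R 38 [-0.0351 -0.0007  0.0429]
R 3 [-0.0043 -0.0004  0.0594]
```

Now the middle wheel, −2: start at panel x = +38, push down the slope to +3, then lift and repeat.

>>> drive_tool([
  {"fingers": -1, "x": -0.02, "y": 0.03, "z": -0.01, "spin": 0},
  {"fingers": -1, "x": -0.036, "y": 0.0575, "z": -0.01, "spin": 0},
  {"fingers": -1, "x": -0.036, "y": 0.0575, "z": 0.025, "spin": 0},
  {"fingers": -1, "x": -0.036, "y": 0.0575, "z": 0.042, "spin": 0},
  {"fingers": -1, "x": -0.036, "y": 0.0575, "z": 0.042, "spin": 0},
])

```text
time_s: 8.5
tcp_pos: [0.582, 0.1288, 0.1388]
eef_rot: [-179.9, -0.2, -165.8]
contact_force: [-0.4, 0.5, 0.4]
gripper_width: 0.0004
gripper_force: 0.0
```

>>> drive_tool([
  {"fingers": -1, "x": 0.006, "y": 0, "z": 0.0032, "spin": 0},
  {"fingers": -1, "x": 0.012, "y": 0, "z": 0.0064, "spin": 0},
  {"fingers": -1, "x": 0.018, "y": 0, "z": 0.0096, "spin": 0},
  {"fingers": -1, "x": 0.024, "y": 0, "z": 0.0128, "spin": 0},
  {"fingers": -1, "x": 0.031, "y": 0, "z": 0.0165, "spin": 0},
  {"fingers": -1, "x": 0.031, "y": 0, "z": 0.0165, "spin": 0},
])

```text
time_s: 9.25
tcp_pos: [0.5533, 0.1221, 0.1268]
eef_rot: [179.9, 0.3, -165.8]
contact_force: [0.0, -0.3, -0.3]
gripper_width: 0.0005
gripper_force: 0.0
```

Run:
```python
from way import *
print(M.T@(s["tcp_pos"]-[0,0,.019]-O)*1e3,s["contact_force"])
```

```text
[ 6.86180124 37.19096974 21.89046874] [ 0.01756284 -0.34847639 -0.31127266]
```

>>> drive_tool([
  {"fingers": -1, "x": 0, "y": 0, "z": -0.04, "spin": 0},
  {"fingers": -1, "x": -0.01, "y": 0, "z": -0.1, "spin": 0},
  {"fingers": -1, "x": -0.04, "y": 0, "z": -0.15, "spin": 0},
  {"fingers": -1, "x": -0.06, "y": 0, "z": -0.15, "spin": 0},
  {"fingers": -1, "x": -0.06, "y": 0, "z": -0.15, "spin": 0},
])

```text
time_s: 9.88
tcp_pos: [0.6113, 0.1366, 0.2738]
eef_rot: [180.0, 0.0, -165.8]
contact_force: [-0.0, -0.6, 0.1]
gripper_width: 0.0003
gripper_force: 0.0
```

```bash
cat > look.py <<'E'
import sys
from way import *
from plant import cams
c=cams.capture("wrist"); cam=wristcam(c,s)
q=project(np.array([tcp(0,y,0) for y in(95,-21)]),*cam).mean(0); u,v=map(int,q)
print(s["tcp_pos"],q); im=c["pixels"][max(v-70,0):v+50,max(u-110,0):u+110]
cv2.imwrite(sys.argv[1],cv2.resize(im,None,fx=3.5,fy=3.5,interpolation=cv2.INTER_CUBIC)[:,:,::-1])
E
python3 look.py pics/l1.png; python3 way.py | grep M
```

```text
[0.6112716  0.13661229 0.27378356] [277.01488154 122.12255481]
M -42 [0.1003 0.0002 0.1724]
M -3 [0.0659 0.     0.1541]
M 38 [ 0.0297 -0.0002  0.1348]
M 3 [ 0.0606 -0.      0.1513]
```

View pics/l1.png

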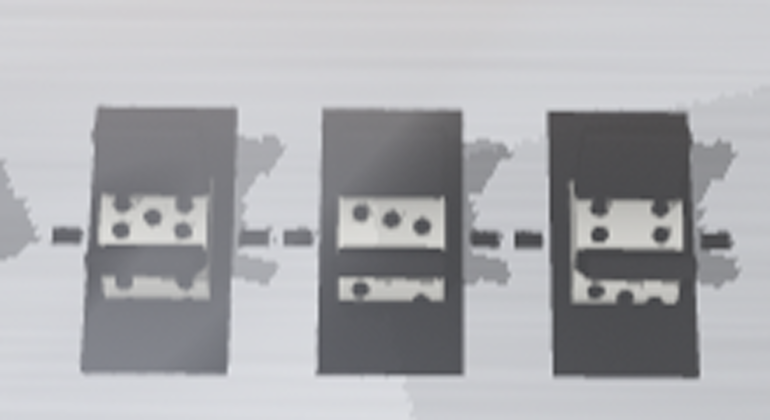

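The wheels now read left 4, right 5 and middle 3. The middle one needs one more step down.

>>> drive_tool([
  {"fingers": -1, "x": 0.029, "y": 0, "z": 0.06, "spin": 0},
  {"fingers": -1, "x": 0.029, "y": 0, "z": 0.11, "spin": 0},
  {"fingers": -1, "x": 0.029, "y": 0, "z": 0.1345, "spin": 0},
  {"fingers": -1, "x": 0.029, "y": 0, "z": 0.1345, "spin": 0},
  {"fingers": -1, "x": 0.035, "y": 0, "z": 0.1377, "spin": 0},
  {"fingers": -1, "x": 0.041, "y": 0, "z": 0.1409, "spin": 0},
  {"fingers": -1, "x": 0.047, "y": 0, "z": 0.144, "spin": 0},
  {"fingers": -1, "x": 0.053, "y": 0, "z": 0.1473, "spin": 0},
  {"fingers": -1, "x": 0.06, "y": 0, "z": 0.151, "spin": 0},
  {"fingers": -1, "x": 0.06, "y": 0, "z": 0.151, "spin": 0},
])

```text
time_s: 11.18
tcp_pos: [0.5509, 0.1212, 0.1222]
eef_rot: [-180.0, -0.1, -165.8]
contact_force: [-2.8, 0.1, 1.3]
gripper_width: 0.0006
gripper_force: 1.4
```

>>> drive_tool([
  {"fingers": -1, "x": 0, "y": 0, "z": -0.04, "spin": 0},
  {"fingers": -1, "x": -0.01, "y": 0, "z": -0.1, "spin": 0},
  {"fingers": -1, "x": -0.04, "y": -0.04, "z": -0.15, "spin": 0},
  {"fingers": 0.2, "x": -0.06, "y": -0.08, "z": -0.15, "spin": 0},
  {"fingers": 0.2, "x": -0.06, "y": -0.08, "z": -0.15, "spin": 0},
])

```text
time_s: 11.8
tcp_pos: [0.632, 0.0568, 0.2724]
eef_rot: [-180.0, 0.0, -166.0]
contact_force: [-0.2, -0.3, -1.4]
gripper_width: 0.0151
gripper_force: 0.0
```

```bash
sed -i 's/(95,-21)/(60,-90)/; s/u-110,0):u+110/u-110,0):u+115/' look.py; python3 look.py pics/l2.png; python3 way.py | grep dir
python3 - <<'E'
from way import *
print(s["eef_rot"],s["gripper_width"],s["joints"])
for z in (37,70): print(z,shift(tcp(2,-103,z)))
E
```

```text
[0.63201473 0.05678195 0.27241681] [311.73892319 121.18946741]
dir +10mm panel x: [-8.82393915 -0.039051   -4.70495195] +y [-4.45165611e-02  9.99990090e+00  4.89980722e-04] +z [ 4.70490341  0.02137718 -8.82402555]
[ 1.79996897e+02 -6.64323752e-02 -1.65944938e+02] 0.01871241058148157 [ 2.28431658e+01  1.58579159e+01 -2.57967686e+00 -1.39261413e-02
 -7.16275861e+01 -9.87837086e+01]
37 [ 0.0714 -0.0588  0.1531]
70 [ 0.0869 -0.0588  0.1239]
```

View pics/l2.png

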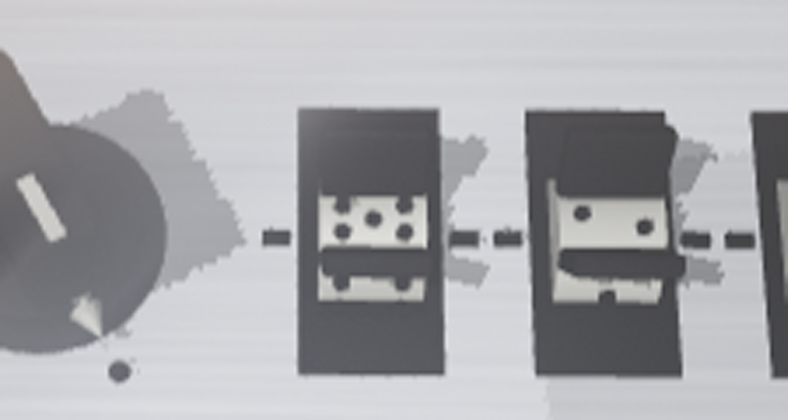

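The middle wheel now reads 2 and the right 5, with left set to 4 earlier. The pointer is on the one-dot mark. Next is the knob: align with the bar (spin −0.47) and descend.

>>> drive_tool([
  {"fingers": 0.2, "x": 0.02, "y": -0.03, "z": 0.02, "spin": -0.16},
  {"fingers": 0.2, "x": 0.05, "y": -0.059, "z": 0.04, "spin": -0.32},
  {"fingers": 0.2, "x": 0.071, "y": -0.059, "z": 0.08, "spin": -0.47},
  {"fingers": 0.2, "x": 0.071, "y": -0.059, "z": 0.1, "spin": -0.47},
  {"fingers": 0.2, "x": 0.071, "y": -0.059, "z": 0.12, "spin": -0.47},
  {"fingers": 0.2, "x": 0.071, "y": -0.059, "z": 0.14, "spin": -0.47},
  {"fingers": 0.2, "x": 0.071, "y": -0.059, "z": 0.1495, "spin": -0.47},
  {"fingers": 0.2, "x": 0.071, "y": -0.059, "z": 0.1495, "spin": -0.47},
])

```text
time_s: 12.85
tcp_pos: [0.5755, -0.0154, 0.1226]
eef_rot: [180.0, -0.1, -138.8]
contact_force: [-0.5, 0.7, 0.8]
gripper_width: 0.0525
gripper_force: 0.0
```

Run:
```python
from way import *
print(s["eef_rot"],s["gripper_width"],s["contact_force"],s["joints"])
print(shift(tcp(4,-103,40)), shift(tcp(4,-103,55)))
```

```text
[ 1.79970171e+02 -7.77878342e-02 -1.38839927e+02] 0.05249123107227982 [-0.47079696  0.72161386  0.79233885] [ 1.79256427e+01  1.76195466e+01 -2.11880458e+01  4.20078860e-03
 -5.12756540e+01 -6.67682205e+01]
[ 0.0004 -0.0013  0.0002] [ 0.0067  0.002  -0.013 ]
```

>>> drive_tool([
  {"fingers": 0.2, "x": 0, "y": -0.001, "z": 0, "spin": 0},
  {"fingers": -1, "x": 0, "y": -0.001, "z": 0, "spin": 0},
  {"fingers": -1, "x": 0, "y": -0.001, "z": 0, "spin": 0},
  {"fingers": -1, "x": 0, "y": -0.001, "z": 0, "spin": 0},
  {"fingers": -1, "x": 0, "y": -0.001, "z": 0, "spin": 0},
  {"fingers": -1, "x": 0, "y": -0.001, "z": 0, "spin": 0},
], newtons=25)

```text
time_s: 13.6
tcp_pos: [0.5767, -0.0161, 0.1233]
eef_rot: [180.0, 0.0, -138.9]
contact_force: [-4.0, 2.0, 3.9]
gripper_width: 0.0252
gripper_force: 23.9
```

>>> drive_tool([
  {"fingers": -1, "x": 0.0016, "y": -0.0002, "z": -0.0033, "spin": 0},
  {"fingers": -1, "x": 0.0032, "y": 0.0006, "z": -0.0066, "spin": 0},
  {"fingers": -1, "x": 0.0047, "y": 0.0014, "z": -0.0099, "spin": 0},
  {"fingers": -1, "x": 0.0063, "y": 0.0022, "z": -0.0132, "spin": 0},
  {"fingers": -1, "x": 0.0063, "y": 0.0022, "z": -0.0132, "spin": 0},
  {"fingers": -1, "x": 0.0063, "y": 0.0022, "z": -0.0132, "spin": 0},
], newtons=25)

```text
time_s: 14.35
tcp_pos: [0.5707, -0.0181, 0.1352]
eef_rot: [179.9, 0.1, -138.9]
contact_force: [1.7, 7.7, -8.7]
gripper_width: 0.0253
gripper_force: 24.0
```

Run:
```python
from way import *
print(M.T@(s["tcp_pos"]-O)*1e3,s["contact_force"],M.T@s["contact_force"],s["gripper_width"],s["moment"])
```

```text
[   5.11703831 -103.07051897   53.89731556] [ 1.72957097  7.74931873 -8.67731051] [-0.95860772  7.11306852 -9.31796125] 0.025282278601391314 [ 1.99497981 -1.17401105 -0.24745876]
```

>>> drive_tool([
  {"fingers": -1, "x": 0.0005, "y": 0.0012, "z": -0.0009, "spin": 0},
  {"fingers": -1, "x": 0.0005, "y": 0.0012, "z": -0.0009, "spin": 0.12},
  {"fingers": -1, "x": 0.0005, "y": 0.0012, "z": -0.0009, "spin": 0.24},
  {"fingers": -1, "x": 0.0005, "y": 0.0012, "z": -0.0009, "spin": 0.36},
  {"fingers": -1, "x": 0.0005, "y": 0.0012, "z": -0.0009, "spin": 0.47},
  {"fingers": -1, "x": 0.0005, "y": 0.0012, "z": -0.0009, "spin": 0.47},
], newtons=25)

```text
time_s: 15.1
tcp_pos: [0.57, -0.0181, 0.1366]
eef_rot: [180.0, 0.1, -165.8]
contact_force: [4.9, 2.3, -6.7]
gripper_width: 0.0221
gripper_force: 25.0
```

Run:
```python
from way import *
print(M.T@(s["tcp_pos"]-O)*1e3,s["contact_force"],M.T@s["contact_force"],s["gripper_width"],s["moment"],s["eef_rot"])
```

```text
[   5.16153644 -102.90242786   55.45673553] [ 4.89662924  2.27874444 -6.68672445] [ 1.5393722   1.04495694 -8.39168256] 0.022148455258172495 [ 1.02303897 -1.87818102  0.05387765] [ 1.79985155e+02  5.53055143e-02 -1.65813903e+02]
```

>>> drive_tool([
  {"fingers": -1, "x": 0, "y": 0, "z": 0, "spin": 0.12},
  {"fingers": -1, "x": 0, "y": 0, "z": 0, "spin": 0.24},
  {"fingers": -1, "x": 0, "y": 0, "z": 0, "spin": 0.36},
  {"fingers": -1, "x": 0, "y": 0, "z": 0, "spin": 0.48},
  {"fingers": -1, "x": 0, "y": 0, "z": 0, "spin": 0.48},
  {"fingers": -1, "x": 0, "y": 0, "z": 0, "spin": 0.48},
], newtons=25)

```text
time_s: 15.85
tcp_pos: [0.5696, -0.0178, 0.1367]
eef_rot: [179.9, 0.0, 166.8]
contact_force: [3.2, 3.9, -7.9]
gripper_width: 0.024
gripper_force: 25.2
```

Run:
```python
from way import *
print(M.T@(s["tcp_pos"]-O)*1e3,M.T@s["contact_force"],s["gripper_width"],s["moment"],s["eef_rot"])
print("pushin 13mm",shift(s["tcp_pos"]+M@[0,0,-.013]))
```

```text
[   4.96508839 -102.52613628   55.65916221] [-0.14867954  3.05613166 -8.82738641] 0.02399209731082443 [ 2.04213842 -1.40117396  0.22750871] [1.79941288e+02 1.58563556e-02 1.66822859e+02]
pushin 13mm [-0.0054  0.0028  0.0115]
```

>>> drive_tool([
  {"fingers": 0.2, "x": 0, "y": 0, "z": 0, "spin": 0},
  {"fingers": 0.2, "x": 0, "y": 0, "z": 0, "spin": 0},
  {"fingers": 0.2, "x": 0, "y": 0, "z": 0, "spin": 0},
  {"fingers": 0.2, "x": 0, "y": 0, "z": 0, "spin": 0},
  {"fingers": 0.2, "x": 0, "y": 0, "z": 0, "spin": 0},
  {"fingers": 0.2, "x": 0, "y": 0, "z": -0.03, "spin": 0},
  {"fingers": 0.2, "x": 0, "y": 0, "z": -0.08, "spin": -0.16},
  {"fingers": 0.2, "x": -0.03, "y": 0, "z": -0.14, "spin": -0.32},
  {"fingers": 0.2, "x": -0.06, "y": 0.02, "z": -0.15, "spin": -0.47},
  {"fingers": 0.2, "x": -0.06, "y": 0.02, "z": -0.15, "spin": -0.47},
])

```text
time_s: 17.1
tcp_pos: [0.6344, -0.0121, 0.2879]
eef_rot: [-180.0, 0.1, -166.3]
contact_force: [-0.8, 0.7, -0.4]
gripper_width: 0.0525
gripper_force: 0.0
```

```bash
sed -i 's/(60,-90)/(95,-103)/; s/u-110,0):u+115/u-150,0):u+150/; s/v-70,0):v+50/v-70,0):v+80/; s/fx=3.5,fy=3.5/fx=2.6,fy=2.6/' look.py; python3 look.py pics/l3.png
```

```text
[ 0.63435883 -0.01213877  0.28787324] [394.15459855 135.06760386]
```

View pics/l3.png

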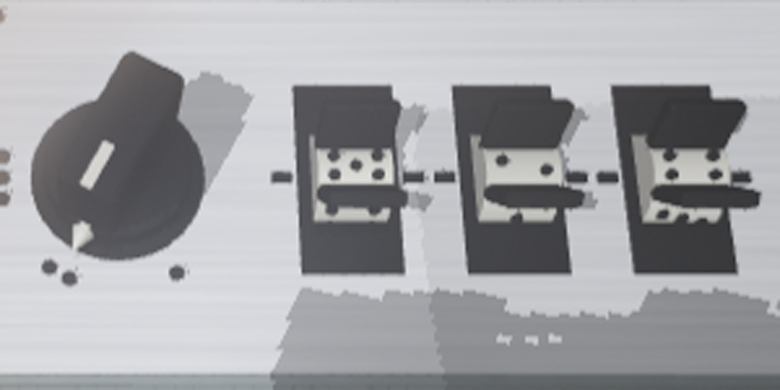

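The numbers read 4, 2, 5 and the pointer at (80,237) is on the two-dot mark at (60,272). I'll check the knob's seating depth by comparing the bar-top stripe in this view with the home view.

Run:
```python
from h import *
from way import O,M
import way
from plant import cams,sensors
K=dict(cams.capture("wrist")); s=sensors.get_state()
def cam(pos,rotn): return wristcam(K,dict(tcp_pos=np.array(pos),eef_rot=np.array(rotn)))
c2=cam([.63201,.05678,.27242],[180,-.066,-165.94]); c3=cam(s["tcp_pos"],s["eef_rot"])
def pr(c,a,h,rho): a=np.radians(a); return project(way.tcp(rho*np.cos(a),-103+rho*np.sin(a),h),*c)[0]
o2=np.array([212.7,110.4]); o3=np.array([281.3,128.5])
for rho in(0,4,8): print(rho,"before",o2-pr(c2,30,44,rho),"after home",o3-pr(c3,-30,44,rho),"after out",o3-pr(c3,-30,57,rho), "a=-22,out",o3-pr(c3,-22,57,rho))
```

```text
0 before [11.5216419  14.45391339] after home [-7.07365664 10.52332604] after out [-7.48332793 17.9708877 ] a=-22,out [-7.48332793 17.9708877 ]
4 before [ 9.10368841 10.26463524] after home [-4.64141013  6.5325919 ] after out [-4.94160275 13.81829352] a=-22,out [-5.59430239 13.52878976]
8 before [6.67281428 6.05295475] after home [-2.19689058  2.52176002] after out [-2.38647191  9.64384461] a=-22,out [-3.69459523  9.06161538]
```

Run:
```python
from h import *
import way; from way import O,M
from plant import cams,sensors
s=sensors.get_state(); c=cams.capture("wrist"); np.savez("pics/w4.npz",tcp_pos=s["tcp_pos"],eef_rot=s["eef_rot"],**c)
for f in("w1","w4"):
    d=dict(np.load(f"pics/{f}.npz")); cam=wristcam(d,d)
    C=M.T@(cam[2]-O)*1e3; g=cv2.cvtColor(d["pixels"],cv2.COLOR_RGB2GRAY).astype(np.float32)
    print(f,"cam in panel",C.round())
    for th in (60,75,90,-60,-75,-90) if f=="w1" else (0,20,40,-60,-75,-90):
        u=np.array([np.cos(np.radians(th)),np.sin(np.radians(th)),0]); rho=np.arange(18,48,.25)
        P=np.array([way.tcp(*(np.array([0,-103,0])+r*u)) for r in rho]); q=project(P,*cam).astype(np.float32)
        v=cv2.remap(g,q[:,0][None],q[:,1][None],cv2.INTER_LINEAR)[0]; e=rho[np.diff(v).argmax()]
        def pred(h):  # shadow of circles r=26 onto z=0, support along ray
            t=np.radians(np.arange(0,360,1)); X=np.c_[26*np.cos(t),-103+26*np.sin(t),0*t+h]; G=C+(X-C)*(C[2]/(C[2]-X[:,2]))[:,None]-[0,-103,0]
            a=np.degrees(np.arctan2(G[:,1],G[:,0])); i=np.abs((a-th+180)%360-180).argmin(); return round(float(np.hypot(*G[i,:2])),1)
        print(th,"edge",e,"home",pred(12),pred(2),"out",pred(26),pred(16),"max-step",np.diff(v).max().round())
```

```text
w1 cam in panel [155.  32. 352.]
60 edge 29.75 home 20.0 25.0 out 12.1 17.8 max-step 21.0
75 edge 31.25 home 20.6 25.2 out 12.9 18.5 max-step 14.0
90 edge 31.0 home 21.6 25.4 out 14.5 19.7 max-step 11.0
-60 edge 29.0 home 27.4 26.3 out 26.2 27.3 max-step 20.0
-75 edge 29.75 home 29.3 26.7 out 31.0 30.1 max-step 19.0
-90 edge 30.5 home 31.1 26.9 out 36.0 32.6 max-step 18.0
w4 cam in panel [ 130. -111.  315.]
0 edge 28.75 home 21.9 25.3 out 16.7 20.4 max-step 17.0
20 edge 28.75 home 22.2 25.4 out 17.3 20.9 max-step 19.0
40 edge 29.5 home 23.0 25.6 out 18.8 21.9 max-step 24.0
-60 edge 28.75 home 23.9 25.7 out 20.2 23.0 max-step 25.0
-75 edge 29.25 home 25.0 25.9 out 22.4 24.4 max-step 23.0
-90 edge 29.0 home 26.2 26.1 out 25.2 26.0 max-step 17.0
```

Run:
```python
from h import *
import way; from way import O,M
d=dict(np.load("pics/w4.npz")); cam=wristcam(d,d); g=cv2.cvtColor(d["pixels"],cv2.COLOR_RGB2GRAY)
C=M.T@(cam[2]-O)*1e3
def down(X): return project(np.array([way.tcp(*x) for x in X]),*cam)
n=(g<95).astype(np.uint8)
def pred(dh):
    m=np.zeros_like(n); t=np.radians(np.arange(0,360,5))
    for h in(2,12): cv2.fillConvexPoly(m,cv2.convexHull(down([(26*np.cos(a),-103+26*np.sin(a),h+dh) for a in t]).round().astype(np.int32)),1)
    b=np.array([np.cos(-np.pi/6),np.sin(-np.pi/6)]); k=np.array([-b[1],b[0]])
    X=[(*(b*i+k*j+[0,-103]),h+dh) for i in(-25,25) for j in(-11,11) for h in(12,44)]
    cv2.fillConvexPoly(m,cv2.convexHull(down(X).round().astype(np.int32)),1); return m
ctr=down([(0,-103,0)])[0]; print("axis px",ctr)
box=np.zeros_like(n); x,y=ctr.astype(int); box[y-50:y+33,x-42:x+42]=1
n=cv2.morphologyEx(n*box,cv2.MORPH_OPEN,np.ones((5,5)))
bb=lambda m:cv2.boundingRect(m)
print("seen",bb(n),n.sum())
for dh in(0,7,14): m=pred(dh); print(dh,bb(m),m.sum(),"IoU",(m&n).sum()/(m|n).sum())
```

```text
axis px [287.21703609 139.00342351]
seen (262, 94, 60, 74) 2846
0 (258, 87, 60, 79) 3318 IoU 0.7160356347438753
7 (258, 83, 60, 81) 3474 IoU 0.6557505894681687
14 (258, 78, 61, 83) 3641 IoU 0.5903407697965187
```

The bar's tail end sits at row 94. The model puts it at row 87 when home and row 78 when pulled out, so the knob is seated. The arm is clear, so I'm handing in.

```bash
python3 -c "
from plant import r
print(r.close_job())"
```

```text
the job is handed in; nothing more can be done
None
```

The job is handed in: the thumbwheels read 4, 2, 5 and the selector is on the two-dot mark, apparently fully home judging by its outline in the wrist image; the pots and tools were not deliberately touched, but I took no final picture of them.

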